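# Latch the socket case and hold it against the sprung stop

## Task

Swing the red hasp on the small socket case down over its catch so it lies flat against the end of the case. Then slide the case, flat on the mat, hinge end first, squarely and centrally against the black pad of the blue sprung stop, and press gently until the black pointer stands in the green band, never bottoming the pad. Finish while still holding it there steadily, so I can tighten the hinge screws: do not let go; leave the level, mallet and corner clamp where they are.

Things in the scene. Friction and masses are not known exactly. Their poses are not given: they have to be found in the camera images.
- case: Loose chrome socket set case, shut (lid does not move): a box 140 long (x) x 62 wide (y) x 48 mm high, about 0.5 kg, flat on the mat (mat top 3 mm above the bench). Origin: centre of underside. Its -x end carries the red hasp and brass catch; its +x end, with a dark hinge leaf and two brass screws on top, goes to the stop. Can be gripped from above across its width.
- hasp (a joint): Angle of the red hasp flap, rad: 0 = hanging down, shut over the catch; pi/2 = straight out along the case's -x; up to 2.3 = tipped upward. Friction hinge (0.015 N m), stays where left. Flap 26 mm wide, 37 mm long from the hinge, 3 mm thick, with a slot 10 x 13 mm that passes over the catch. Shut, the catch stands 0.5 mm proud of it.
- hasp_hinge (a point): Middle of the hasp's hinge line, on the case 73 mm from its centre along its -x, 44 mm above its underside; the hinge line runs along the case's y; axes as the case's.
- catch (a point): Outer face of the brass catch lug (7 mm wide, 8 mm high), 5 mm out of the case's -x end face, 18 mm above the underside.
- hasp_tip (a point): Middle of the free end of the hasp flap, 37 mm from the hinge line.
- stop: Blue sprung stop fixed on the mat, about 112 x 110 x 58 mm. Origin: at mat level under the middle of the resting pad's front. Its x points from the pad into the stop: push the case along +x. The case touches the resting pad with its origin 70 mm before (-x of) this origin. On top a white-green-red scale; the pad's black pointer, tip 60 mm behind the pad front, moves over it along +x.
- stop_face (a joint): How far the pad is pressed in, m: 0 at rest, 0.032 = bottomed. Spring 800 N/m, no preload. Pointer in the green band from 0.0125 to 0.0225, that is 10 to 18 N.
- pad (a point): Middle of the pad's front surface (moves with it), 30 mm above the mat. The black rubber pad is 90 mm wide and 42 mm high, its lower edge 10 mm above the mat.
- level: Bystander: loose yellow bubble level 230 x 24 x 45 mm (x, y, z), origin centre of underside. Leave it alone.
- mallet: Bystander: loose small wooden mallet lying along its x, 240 mm long, head 52 x 95 x 50 mm at +x, origin on the mat under its middle. Leave it alone.
- corner_clamp: Bystander: loose L-shaped aluminium corner clamp 110 x 110 x 32 mm with an orange knob at +x (reaching 90 mm from the origin), origin on the mat under the middle of the L's square. Leave it alone.
Mind the look-alikes: they are no part of the job. Several things have the shape of the case; the one meant has the colours described above. Leave any yellow look-alike of the stop alone.

How it is judged (in metres and radians):
On the way:
1. the hasp lies shut over the catch, the pad of the stop not yet pressed (value of joint hasp below 0.15 rad and value of joint stop_face below 0.004 m), for 0.2 s.
At the end, for the whole second after the job is handed in: Robot still holding the case to the stop: pad pressed in 12-23 mm (green), 8-22 N between case and stop, hinge end at the pad, square within 0.08 rad, centred within 15 mm, flat on the mat (raised under 6 mm, tilt under 0.06 rad), at rest; hasp shut within 0.15 rad (value of joint hasp below 0.15 rad and value of joint stop_face between 0.012 and 0.023 m and contact force between case and stop between 8 and 22 N and contact force between any of the fingers, the arm and case above 2 N and x of case in the frame of stop below 0 m and x of hasp_hinge in the frame of stop below -0.1 m and y of case in the frame of stop between -0.015 and 0.015 m and angle between the x axis of case and the x axis of stop, either way round below 0.08 rad and height (world z) of case below 0.009 m and angle between case's own z axis and vertical below 0.06 rad and linear speed of case below 0.01 m/s); the arm keeps its last pose, push and grip.
It fails at once if the pad is bottomed (pressed in more than 29 mm) (value of joint stop_face above 0.029 m).
It fails at once if the level, mallet or corner clamp is moved by more than 20 mm (distance of any of level, mallet, corner_clamp from where it was at the start of the episode above 0.02 m).
It also fails if it takes over 45 s, if anything falls off the work surface, if the arm or the gripper's body presses on something with over 40 N, if the wrist force passes 120 N, or if a joint passes its speed limit or range.

## Robot

A 6-joint arm with a two-finger parallel gripper is mounted at the origin on the work surface. World frame = base frame: x ahead of the robot, y to its left, z up, the work surface at z = 0. Lengths are in mm, angles in degrees, forces in N, time in s.
With the tool pointing down it reaches from about 375 to 900 mm from the base axis. Payload 3.1 kg.
Tool frame: the origin (TCP) lies midway between the tips of the shut fingers; the grasp point (between the pads) lies 19 mm behind it; z points along the fingers, y is the line along which they close (so a half turn about z gives the same grasp; the last joint's range is limited). The gripper opens to 85 mm and grips with 20 to 120 N. Pads are 22 mm wide; open, the fingers measure 114 mm over their backs; the gripper's body (76 mm by 85 mm) begins 54 mm behind the grasp point. The pads swing forward as they close: fully open they stand 13 mm farther back than shut.
Start: joints at [-77.607, 30.224, 82.088, -0, 67.689, -10.227], TCP at [240.41, -576.888, 231.31] pointing down, gripper open.
Joint ranges: [-176.69, 176.69], [-43.24, 126.21], [12.49, 139.97], [-82, 262], [0, 151.66], [-163.58, 163.58]. Speed limits (degrees/s): [159.86, 159.86, 180, 180, 180, 180].

## Interface

Orientations are given as a 3x3 rotation matrix whose columns are the frame's x, y, z axes.
In Python, from plant import env gives the robot as it stands.
- The arm moves only by the tool servo_tool, never from a script. Its argument "increments" is a list that holds one entry, the list of rows, each a list of 7 numbers: the turn, a rotation vector about the tool's x, y, z in rad, then the shift along the tool's x, y, z in mm, then the closure, from -1 (fully open) to 1 (shut). In form: [[[ax, ay, az, x, y, z, jaw], ...]]. A call has 1 to 10 rows; each row is the pose to reach, as a shift and turn from the pose commanded when the call began, along the tool's axes at that moment; what a row does not reach only later rows make up. A row lasts 1/8 s, in which the tool goes at most 62.5 mm and 10.7 degrees, less where a joint would pass 70% of its speed; a pose out of reach is approached as far as the arm can. A call with a gripper value outside its range is refused whole. The fingers move at their own pace and stop on an object; "grip_force" is the grip in N (left out, the last holds). Time passes only in rows, so rows that repeat a pose let the fingers close. It gives the time, the measured TCP pose, the force, the opening and the grip force at its end, in the units of the state.
- env.read_state(): the state, without advancing time (a new reading comes with each control period).
- env.get_image(name): name is "side" or "top"; returns (picture, depth): 384x512x3 uint8, red, green, blue; 384x512 float32, mm along the optical axis (not along the pixel's ray), 0 where there is no reading.
- env.get_calibration(name): a dict with "vertical_fov" (degrees; the focal length in pixels is half the picture's height over the tangent of half this angle, whatever the lens; pixels are square), "cx", "cy" (the principal point, pixels), "distortion" ([k1, k2, p1, p2, k3] as OpenCV has them; the pictures are not rectified), "rvec" (rotation vector, rad) and "tvec" (3), from world to camera coordinates, as OpenCV has them. Camera axes: x right, y down, z forward; pixel columns grow to the right and rows downward; lengths in mm; the calibration is good to about 2 mm. A picture is of the moment at which its call begins. get_calibration takes no time and is no camera call.
- env.hand_in(): hands the job in; it is judged then, once.
The state is a dict: "clock": time; "qpos": joint angles; "qd": joint speeds; "joint_torque": joint torques, N m; "tool_pos": TCP position; "orientation": TCP orientation; "ft_force": force on the tool from outside, world axes, zero at the start; "wrist_torque": the same for the moment, N m; "opening": opening from 0.0 (shut) to 1.0 (fully open); "gripper_force": force on a finger pad.
Only numpy, scipy, OpenCV 4.12 (cv2) and the standard library are available. Lean on these libraries where they do the work, as an engineer would, in place of code of your own. Each camera call takes 0.05 s, during which the arm holds its last target. There are 200 camera calls.

## Working session

There is one attempt and no reset: what is moved stays moved. The work goes in short steps, Python scripts to look and compute and a tool call to move; the robot and the scene stay as the last step left them, time stands still between calls to the robot, and variables do not carry over. Pictures are saved under pics/ and viewed, at most 10 in all, crops included, and the job is handed in when it is done.

Besides the shell and the picture viewer there is one more tool, called after "Request:" as name([rows], argument=value, ...), one row to a line, values as JSON. servo_tool: Moves the arm, as the interface text tells. Its arguments: {"type":"object","properties":{"increments":{"type":"array","items":{"type":"array","items":{"type":"array","items":{"type":"number"}}}},"grip_force":{"type":"number"}},"required":["increments"]}

```bash
mkdir -p pics; ls; cat > h.py <<'E'
import numpy as np, cv2
from plant import env
def cal(n):
    c=env.get_calibration(n); f=192/np.tan(np.radians(c["vertical_fov"]/2))
    K=np.array([[f,0,c["cx"]],[0,f,c["cy"]],[0,0,1]]); R=cv2.Rodrigues(np.array(c["rvec"],float))[0]
    return K,np.array(c["distortion"],float),R,np.array(c["tvec"],float).ravel()
def cloud(n,depth):
    K,d,R,t=cal(n); h,w=depth.shape
    uv=np.stack(np.meshgrid(np.arange(w),np.arange(h)),-1).reshape(-1,1,2).astype(float)
    xy=cv2.undistortPoints(uv,K,d).reshape(h,w,2)
    P=np.dstack([xy,np.ones((h,w))])*depth[...,None]
    return (P-t)@R   # R^T(P-t)
def proj(n,X):
    K,d,R,t=cal(n); return cv2.projectPoints(np.array(X,float).reshape(-1,3),cv2.Rodrigues(R)[0],t,K,d)[0].reshape(-1,2)
def ray(n,uv,z):
    K,d,R,t=cal(n); xy=cv2.undistortPoints(np.array(uv,float).reshape(-1,1,2),K,d).reshape(-1,2)
    D=np.c_[xy,np.ones(len(xy))]@R; C=-R.T@t
    return C+D*((z-C[2])/D[:,2])[:,None]
def save(n,img): cv2.imwrite(n,img[...,::-1])
E
python3 - <<'E'
from h import *
a,da=env.get_image("top"); b,db=env.get_image("side")
np.savez("s0.npz",a=a,da=da,b=b,db=db)
m=np.vstack([a,b]); save("pics/a.png",np.hstack([cv2.resize(a,(400,300)),cv2.resize(b,(400,300))])); save("pics/top.png",cv2.resize(a,(768,576)));save("pics/side.png",cv2.resize(b,(768,576)))
for n in("top","side"):
    K,d,R,t=cal(n); print(n,K[0,0],-R.T@t,R[2],d)
print(env.read_state())
E
```

```text
pics
top 467.2497029866858 [ 461.30850594   55.31524854 1317.4523614 ] [ 0.0851828   0.00359322 -0.99635886] [-0.06609112  0.          0.          0.          0.        ]
side 405.36003310652546 [101.51182194 911.84334096 601.25993748] [ 0.42540321 -0.76486326 -0.48375232] [-0.07917913  0.          0.          0.          0.        ]
{'clock': 0.1, 'qpos': array([-7.76076085e+01,  3.02757291e+01,  8.21519150e+01, -6.00565947e-04,
        6.76893646e+01, -1.02280590e+01]), 'qd': array([ 0.11071813, -0.09227322, -0.20309913,  0.01119992,  0.00234618,
        0.10388827]), 'joint_torque': array([-1.44608293e-06, -4.43304956e+01, -1.78586143e+01, -3.17546601e-04,
        3.90473622e-03, -7.69663671e-06]), 'tool_pos': array([ 240.26099412, -576.24759843,  230.39313613]), 'orientation': array([[ 9.23071537e-01,  3.84628050e-01, -4.47736017e-04],
       [ 3.84628149e-01, -9.23069454e-01,  1.99252436e-03],
       [ 3.53089320e-04, -2.01145440e-03, -9.99997915e-01]]), 'ft_force': array([ 0.82042587, -0.18272098, -0.99447346]), 'wrist_torque': array([-0.01491907,  0.02005317,  0.03019019]), 'gripper_force': 0.0, 'opening': 0.9981082086216677}
```

View pics/top.png

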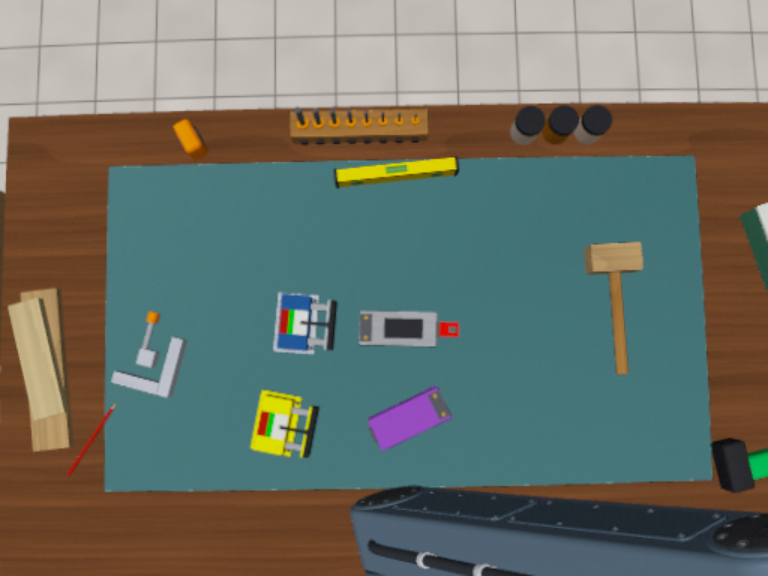

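View pics/side.png

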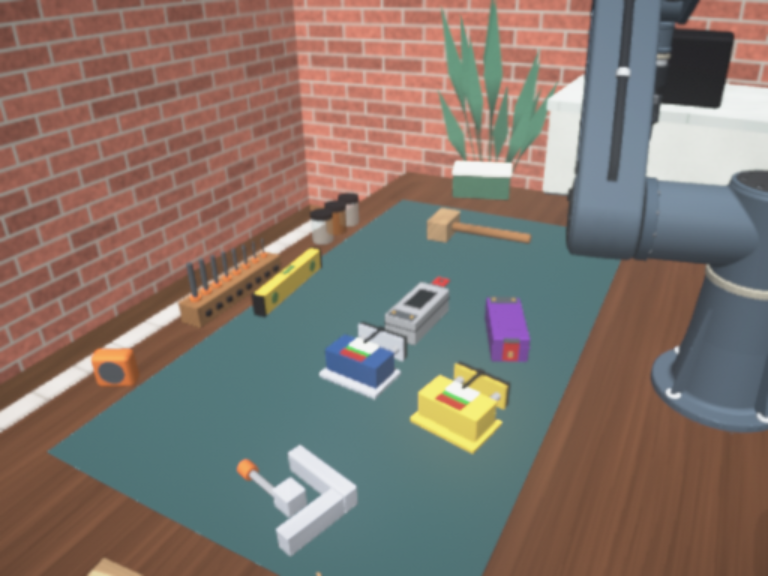

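The top view (768-px scale) shows the candidates. Case-shaped: the chrome box at (398,328) with the red hasp at (449,329) and the hinge at (366,328), and a purple look-alike at (410,418). Stops: blue at (305,322) and yellow at (283,423). I choose the chrome box and the blue stop; the side view agrees, with the chrome box at (418,310) and the blue stop at (360,360).

```bash
python3 - <<'E'
from h import *
s=np.load("s0.npz"); a,da,b,db=(s[k] for k in("a","da","b","db"))
for n,im,d in(("top",a,da),("side",b,db)):
    C=cloud(n,d); hsv=cv2.cvtColor(im,cv2.COLOR_RGB2HSV); x,y,z=C[...,0],C[...,1],C[...,2]
    mat=(abs(z-3)<8)&(hsv[...,0]>80)&(hsv[...,0]<100)&(hsv[...,1]>60); print(n,"mat z",np.median(z[mat]))
    # region around the case
    if n=="top":
        g=np.zeros(z.shape,bool); g[198:240,235:292]=1; r=np.zeros(z.shape,bool); r[205:232,288:310]=1; st=np.zeros(z.shape,bool); st[190:240,178:228]=1
    else:
        g=np.zeros(z.shape,bool); g[180:235,250:305]=1; r=np.zeros(z.shape,bool); r[180:200,284:306]=1; st=np.zeros(z.shape,bool); st[210:265,205:275]=1
    top=g&(z>42)&(z<62); P=C[top]; 
    rect=cv2.minAreaRect(P[:,:2].astype(np.float32)); print("case",top.sum(),np.median(P[:,2]),rect)
    red=r&((hsv[...,0]<8)|(hsv[...,0]>172))&(hsv[...,1]>120)&(d>0); Q=C[red]
    vv,uu=np.nonzero(red); print("red",red.sum(),"u",uu.min(),uu.max(),"v",vv.min(),vv.max()); print(np.percentile(Q,[2,25,50,75,98],axis=0).round(1))
    blue=st&(hsv[...,0]>100)&(hsv[...,0]<125)&(hsv[...,1]>120)&(z>30); B=C[blue]; print("blue",np.median(B[:,2]),cv2.minAreaRect(B[:,:2].astype(np.float32)))
    dark=st&(im.max(2)<60)&(z>30); D=C[dark]; print("dark",dark.sum(),np.percentile(D,[2,50,98],axis=0).round(1),cv2.minAreaRect(D[:,:2].astype(np.float32)))
save("pics/crop.png",np.hstack([cv2.resize(a[180:250,170:315],(800,386),interpolation=cv2.INTER_CUBIC)]))
save("pics/crop2.png",cv2.resize(b[170:270,200:320],(720,600),interpolation=cv2.INTER_CUBIC))
E
```

```text
top mat z 2.8322778630492365
case 1192 50.96902713360303 ((513.2402954101562, 33.34176254272461), (142.37933349609375, 61.809471130371094), 87.55255889892578)
red 115 u 292 305 v 215 224
[[497.3 -78.6   1.7]
 [502.7 -67.6  45.6]
 [508.6 -56.3  47.3]
 [516.6 -48.4  48.7]
 [522.1 -42.5  51.4]]
blue 52.24144044393874 ((520.87109375, 148.51927185058594), (198.5599365234375, 97.53317260742188), 83.57952880859375)
dark 110 [[480.2 146.6  34.8]
 [522.8 153.   53.8]
 [562.9 189.3  61.8]] ((523.3914794921875, 172.42193603515625), (45.08591842651367, 84.5521469116211), 84.6736068725586)
side mat z 3.8194442429585305
case 908 50.82379526380827 ((512.8832397460938, 69.79853057861328), (68.65205383300781, 290.9269104003906), 0.9156168103218079)
red 36 u 289 298 v 185 190
[[ 500.2 -135.2    3.8]
 [ 504.7  -68.2   45.9]
 [ 512.   -59.1   47. ]
 [ 518.1  -53.2   47.7]
 [ 544.7  -47.1   49. ]]
blue 50.951967059419076 ((311.71435546875, 531.5538330078125), (102.05606079101562, 863.0209350585938), 35.675498962402344)Traceback (most recent call last):
  File "<stdin>", line 16, in <module>
    return _quantile_unchecked(
        a, q, axis, out, overwrite_input, method, keepdims, weights)
    return _ureduce(a,
                    func=_quantile_ureduce_func,
    ...<5 lines>...
                    overwrite_input=overwrite_input,
                    method=method)
    r = func(a, **kwargs)
    result = _quantile(arr,
                       quantiles=q,
    ...<2 lines>...
                       out=out,
                       weights=wgt)
    slices_having_nans = np.isnan(arr[-1, ...])
                                  ~~~^^^^^^^^^
IndexError: index -1 is out of bounds for axis 0 with size 0
```

```bash
python3 - <<'E'
from h import *
s=np.load("s0.npz"); a,da,b,db=(s[k] for k in("a","da","b","db"))
C=cloud("top",da); hsv=cv2.cvtColor(a,cv2.COLOR_RGB2HSV); z=C[...,2]
def ang(P):
    P=P[:,:2]; return np.degrees(np.arctan2(*np.linalg.svd(P-P.mean(0),full_matrices=False)[2][0][::-1]))%180
g=np.zeros(z.shape,bool); g[198:240,235:292]=1
P=C[g&(abs(z-51)<5)]; print("case pca",ang(P),P.mean(0))
# long edges: per-column extremes
for lo in(0,1):
    e=[]
    for y in np.arange(-25,95,4):
        Q=P[abs(P[:,1]-y)<3]; 
        if len(Q)>5: e.append((y,Q[:,0].min() if lo==0 else Q[:,0].max()))
    e=np.array(e); p=np.polyfit(e[:,0],e[:,1],1); print("edge x=",p, "heading",90-np.degrees(np.arctan(p[0])))
print("y ends",np.percentile(P[:,1],[0.5,99.5]))
# stop: pad top
st=np.zeros(z.shape,bool); st[190:242,178:230]=1
for nm,m in(("pad",st&(z>50)&(z<60)&(C[...,1]<172)&(C[...,1]>130)&(a.max(2)<70)),("green",st&(hsv[...,0]>50)&(hsv[...,0]<70)&(hsv[...,1]>150)),("blue",st&(hsv[...,0]>100)&(hsv[...,0]<125)&(hsv[...,1]>120)&(abs(z-52)<8)&(C[...,1]<300)),("red",st&((hsv[...,0]<8)|(hsv[...,0]>172))&(hsv[...,1]>150))):
    Q=C[m]; vv,uu=np.nonzero(m); print(nm,m.sum(),Q.mean(0).round(1),"y",np.percentile(Q[:,1],[3,97]).round(1),"x",np.percentile(Q[:,0],[2,98]).round(1),"z",np.median(Q[:,2]).round(1),"ang",ang(Q), cv2.minAreaRect(Q[:,:2].astype(np.float32)))
base=st&(a.min(2)>150); 
C2=cloud("side",db); h2=cv2.cvtColor(b,cv2.COLOR_RGB2HSV); z2=C2[...,2]
m=(abs(z2-51)<4)&(h2[...,1]<90)&(C2[...,1]>-45)&(C2[...,1]<125)&(abs(C2[...,0]-513)<45); Q=C2[m]; print("side case",m.sum(),cv2.minAreaRect(Q[:,:2].astype(np.float32)),np.median(Q[:,2]))
m=(z2>45)&(z2<60)&(b.max(2)<80)&(abs(C2[...,1]-150)<25)&(abs(C2[...,0]-520)<60); Q=C2[m]; print("side pad",m.sum(),cv2.minAreaRect(Q[:,:2].astype(np.float32)),np.median(Q[:,2]))
save("pics/crop.png",np.hstack([cv2.resize(a[170:255,170:315],(800,470),interpolation=cv2.INTER_CUBIC)]))
E
```

```text
case pca 87.7145407719717 [513.31787638  33.86904369  50.95712464]
edge x= [4.69971600e-02 4.82054573e+02] heading 87.30924097577218
edge x= [3.50409485e-02 5.41770730e+02] heading 87.99312266446736
y ends [-37.14844036 103.91443545]
pad 87 [521.6 154.   54.4] y [148.  161.6] x [481.5 563.4] z 54.0 ang 174.0819475368569 ((522.095458984375, 159.151611328125), (18.090660095214844, 84.83963012695312), 84.11399841308594)
green 41 [529.9 226.5  53.9] y [222.7 230.9] x [510.5 548.6] z 53.7 ang 174.72039075067855 ((529.5940551757812, 226.51846313476562), (6.477266311645508, 38.54005432128906), 84.90984344482422)
blue 348 [528.6 220.9  52.3] y [195.3 247.5] x [480.7 575.8] z 52.4 ang 174.32737286167202 ((528.9629516601562, 221.1287384033203), (51.907806396484375, 97.316162109375), 84.18180084228516)
red 67 [530.8 239.4  54.2] y [233.2 245. ] x [510.7 550.7] z 54.1 ang 175.6863011762329 ((531.0426025390625, 239.04978942871094), (11.63390064239502, 40.905513763427734), 88.04328918457031)
side case 606 ((513.2775268554688, 33.108253479003906), (151.8428192138672, 63.193477630615234), 88.29659271240234) 50.94533579182436
side pad 1 ((523.534912109375, 158.62896728515625), (0.0, 0.0), 0.0) 58.143760071814214
```

View pics/crop.png

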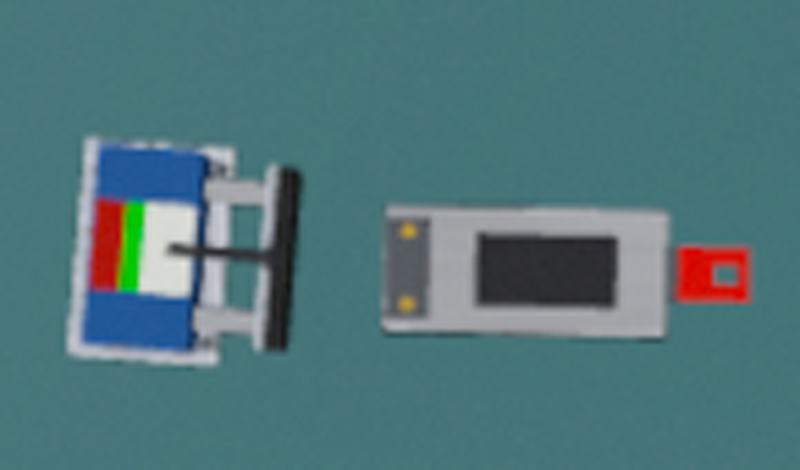

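The crop shows the chrome case with its dark hinge leaf and brass screws at (408,265), facing the blue stop's black pad at (285,258), and the red hasp straight out at (713,275). Case top z=51 in both views, as it must be. Case centre ≈ (513,33), heading 87.7°; stop origin ≈ (522,148), heading 84.3°. First move: shut the fingers and go above the hasp.

Request:
servo_tool([
  [[0,0,-0.09,36,-29,9,1],[0,0,-0.2,80,-66,20,1],[0,0,-0.32,127,-105,32,1],[0,0,-0.44,173,-144,43,1],[0,0,-0.56,220,-182,55,1],[0,0,-0.68,267,-221,67,1],[0,0,-0.8,314,-260,78,1],[0,0,-0.92,360,-298,90,1],[0,0,-1.04,409,-339,102,1],[0,0,-1.136,445,-368,111,1]],
], grip_force=40)

```text
clock: 1.35
tool_pos: [510.1, -63.7, 119.6]
orientation: [[0.035, 0.999, -0.001], [0.999, -0.035, 0.0], [0.0, -0.001, -1.0]]
ft_force: [0.2, -0.3, 0.2]
opening: 0.003
gripper_force: 0.0
```

```bash
python3 - <<'E'
from h import *
a,d=env.get_image("side"); s=env.read_state(); print(s["clock"],s["tool_pos"],s["orientation"].round(4),s["ft_force"],s["opening"],s["qpos"].round(1))
save("pics/c1.png",cv2.resize(a[110:230,230:390],(800,600),interpolation=cv2.INTER_CUBIC))
E
```

```text
1.4 [511.70855413 -59.38242421 118.840922  ] [[ 3.100e-02  9.995e-01  3.000e-04]
 [ 9.995e-01 -3.100e-02  3.000e-03]
 [ 3.000e-03  2.000e-04 -1.000e+00]] [1.09353356e+00 2.62935540e+00 7.81626954e-04] 0.00048194415007053797 [-19.2  31.7 103.7   0.2  44.7 -17.6]
```

View pics/c1.png

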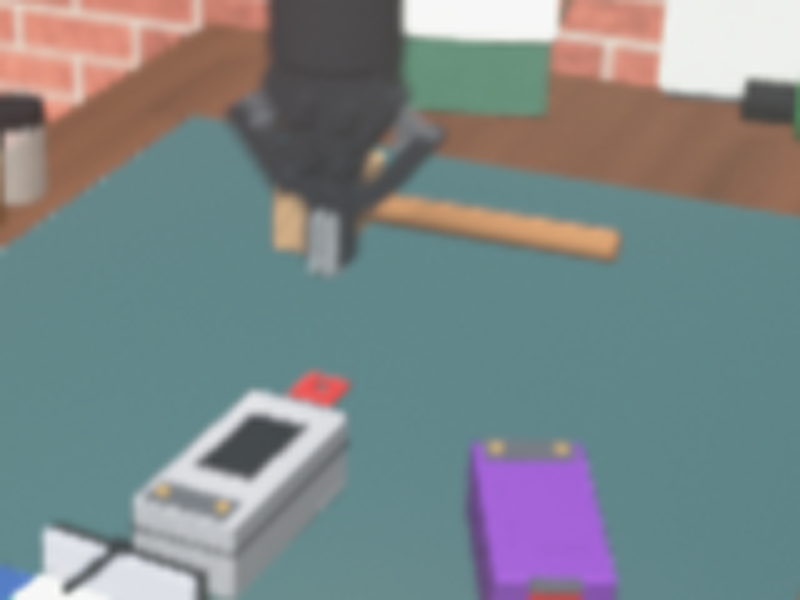

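The crop shows the shut fingers (325,270) above and behind the hasp (320,387), which stands straight out; the case is undisturbed. Now press down beside the case end.

Request:
servo_tool([
  [[0,0,0,0,0,20,1],[0,0,0,0,0,45,1],[0,0,0,0,0,62,1],[0,0,0,0,0,70,1],[0,0,0,0,0,78,1],[0,0,0,0,0,86,1],[0,0,0,0,0,94,1],[0,0,0,0,0,100,1],[0,0,0,0,0,104,1],[0,0,0,0,0,104,1]],
])

```text
clock: 2.65
tool_pos: [509.5, -66.0, 16.0]
orientation: [[0.04, 0.999, -0.0], [0.999, -0.04, 0.0], [0.0, -0.0, -1.0]]
ft_force: [0.4, -0.1, 0.2]
opening: -0.001
gripper_force: 0.0
```

Request:
servo_tool([
  [[0,0,0,3,0,0,1],[0,0,0,6,0,0,1],[0,0,0,9,0,0,1],[0,0,0,11,0,0,1],[0,0,0,13,0,0,1],[0,0,0,14,0,0,1],[0,0,0,15,0,0,1],[0,0,0,16,0,0,1],[0,0,0,17,0,0,1],[0,0,0,17,0,0,1]],
])

```text
clock: 3.9
tool_pos: [510.6, -49.3, 16.3]
orientation: [[0.04, 0.999, 0.0], [0.999, -0.04, -0.0], [-0.0, 0.0, -1.0]]
ft_force: [-0.3, -4.0, -0.8]
opening: 0.001
gripper_force: 1.6
```

```bash
python3 - <<'E'
from h import *
a,d=env.get_image("side"); t,dt=env.get_image("top"); s=env.read_state(); print(s["tool_pos"],s["ft_force"])
C=cloud("top",dt);z=C[...,2]; m=(abs(z-51)<4)&(abs(C[...,0]-513)<45)&(C[...,1]>0)&(C[...,1]<125); print(np.percentile(C[m][:,1],[99,99.8]),m.sum())
save("pics/c2.png",np.vstack([cv2.resize(a[150:235,240:330],(600,400),interpolation=cv2.INTER_CUBIC)]))
E
```

```text
[510.53189125 -49.2682088   16.30346738] [ 0.47886673 -3.33850236 -1.56306418]
[100.61578017 103.29463856] 305
```

View pics/c2.png

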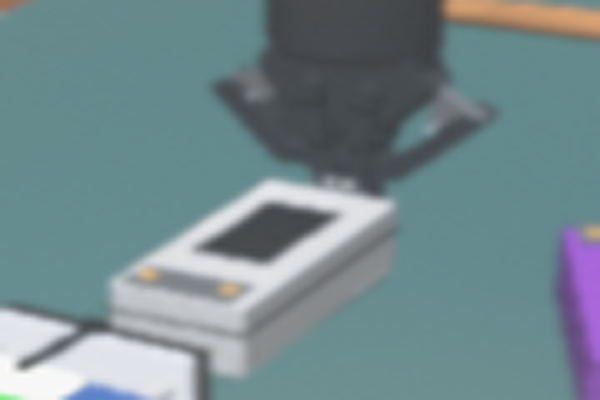

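The crop shows the fingers pressed against the case's hasp end (340,185), with no red visible; the force is 4 N. I back off a little, go lower and push again at the flap's tip to be sure it is flat.

Request:
servo_tool([
  [[0,0,0,-4,0,0,1],[0,0,0,-4,0,7,1],[0,0,0,-1,0,7,1],[0,0,0,1,0,7,1],[0,0,0,3,0,7,1],[0,0,0,5,0,7,1],[0,0,0,7,0,7,1],[0,0,0,7,0,7,1],[0,0,0,7,0,7,1]],
])

```text
clock: 5.12
tool_pos: [510.6, -41.8, 9.5]
orientation: [[0.04, 0.999, -0.0], [0.999, -0.04, 0.0], [0.0, -0.0, -1.0]]
ft_force: [0.4, 0.3, -0.8]
opening: 0.003
gripper_force: 0.1
```

```bash
python3 - <<'E'
from h import *
t,dt=env.get_image("top"); s=env.read_state(); print(s["tool_pos"],s["ft_force"],s["wrist_torque"])
C=cloud("top",dt);z=C[...,2]; m=(abs(z-51)<4)&(abs(C[...,0]-513)<45)&(C[...,1]>0)&(C[...,1]<125); print(np.percentile(C[m][:,1],[99,99.8]),m.sum())
E
```

```text
[510.56557191 -41.79077638   9.44426342] [ 0.34297113 -0.53507117 -0.01256792] [-0.05188486 -0.01329057 -0.0378553 ]
[108.58268307 110.25121721] 206
```

The case slid about 7 mm under the push, so the hasp is pressed home. Retreat, rise, open, and re-measure.

Request:
servo_tool([
  [[0,0,0,-5,0,0,1],[0,0,0,-10,0,0,1],[0,0,0,-30,0,-20,1],[0,0,0,-70,0,-60,0],[0,0,0,-120,0,-110,-1],[0,0,0,-120,0,-120,-1],[0,0,0,-120,0,-120,-1]],
])

```text
clock: 6.05
tool_pos: [506.4, -163.5, 130.7]
orientation: [[0.042, 0.999, 0.003], [0.999, -0.042, -0.002], [-0.001, 0.003, -1.0]]
ft_force: [-0.6, 1.1, -0.1]
opening: 0.846
gripper_force: 0.0
```

```bash
cat > m.py <<'E'
from h import *
t,dt=env.get_image("top"); s=env.read_state(); print(s["clock"],s["tool_pos"],s["opening"])
C=cloud("top",dt);z=C[...,2]; hsv=cv2.cvtColor(t,cv2.COLOR_RGB2HSV)
m=(abs(z-51)<4)&(abs(C[...,0]-513)<45)&(C[...,1]>-60)&(C[...,1]<130)
k,l,st,_=cv2.connectedComponentsWithStats(m.astype(np.uint8)); i=1+st[1:,4].argmax(); P=C[l==i]
print(cv2.minAreaRect(P[:,:2].astype(np.float32)),P.mean(0),np.percentile(P[:,1],[.5,99.5]))
Q=P[:,:2]-P[:,:2].mean(0); print("pca",np.degrees(np.arctan2(*np.linalg.svd(Q,full_matrices=False)[2][0][::-1]))%180)
for f in(np.min,np.max):
    e=np.array([(y,f(P[abs(P[:,1]-y)<3,0])) for y in np.arange(P[:,1].min()+10,P[:,1].max()-10,3)]); p=np.polyfit(e[:,0],e[:,1],1); print("edge head",90-np.degrees(np.arctan(p[0])),np.polyval(p,P[:,1].mean()))
r=((hsv[...,0]<8)|(hsv[...,0]>172))&(hsv[...,1]>120)&(abs(C[...,0]-510)<30)&(C[...,1]<0)&(C[...,1]>-100); print("red",r.sum(),C[r].round(0)[:6])
E
python3 m.py
```

```text
6.1 [ 505.48451562 -162.20883715  129.47829854] 0.9232523134129041
((513.8139038085938, 41.73796844482422), (142.35997009277344, 61.45927047729492), 87.33451080322266) [513.96557701  42.60763912  50.91177075] [-28.91096227 112.03691511]
pca 87.89708749023059
edge head 87.07238206094715 484.37985978609964
edge head 87.73373469336961 543.2862262635979
red 0 []
```

No red shows from above, so the hasp is shut. The case is now at (513.8, 41.7), heading 87.5°. Move over it and descend with open fingers.

Request:
servo_tool([
  [[0,0,0,45,0,0,-1],[0,0,0,100,0,0,-1],[0,0,0,155,0,0,-1],[0,0,0,195,0,15,-1],[0,0,0,204,0,45,-1],[0,0,0,204,0,75,-1],[0,0,0,204,0,95,-1],[0,0,0,204,0,110,-1],[0,0,0,204,0,121,-1],[0,0,0,204,0,121,-1]],
])

```text
clock: 7.35
tool_pos: [513.3, 42.0, 7.5]
orientation: [[0.04, 0.999, -0.002], [0.999, -0.04, 0.0], [0.0, -0.002, -1.0]]
ft_force: [-0.7, -0.1, 0.3]
opening: 1.0
gripper_force: 0.0
```

Close with 50 N.

Request:
servo_tool([
  [[0,0,0,0,0,0,1],[0,0,0,0,0,0,1],[0,0,0,0,0,0,1],[0,0,0,0,0,0,1],[0,0,0,0,0,0,1],[0,0,0,0,0,0,1]],
], grip_force=50)

```text
clock: 8.1
tool_pos: [514.9, 41.7, 9.1]
orientation: [[0.04, 0.999, 0.002], [0.999, -0.04, -0.0], [-0.0, 0.002, -1.0]]
ft_force: [1.1, -0.3, 6.1]
opening: 0.717
gripper_force: 57.1
```

```bash
python3 - <<'E'
from h import *
a,d=env.get_image("side"); s=env.read_state(); print(s["tool_pos"],s["ft_force"],s["opening"],s["gripper_force"])
save("pics/c3.png",cv2.resize(a[120:270,190:340],(600,600),interpolation=cv2.INTER_CUBIC))
E
```

```text
[514.90600994  41.7094619    9.15451568] [ 1.52412741 -0.12619896  5.6171515 ] 0.7183053794742368 57.08372354507446
```

View pics/c3.png

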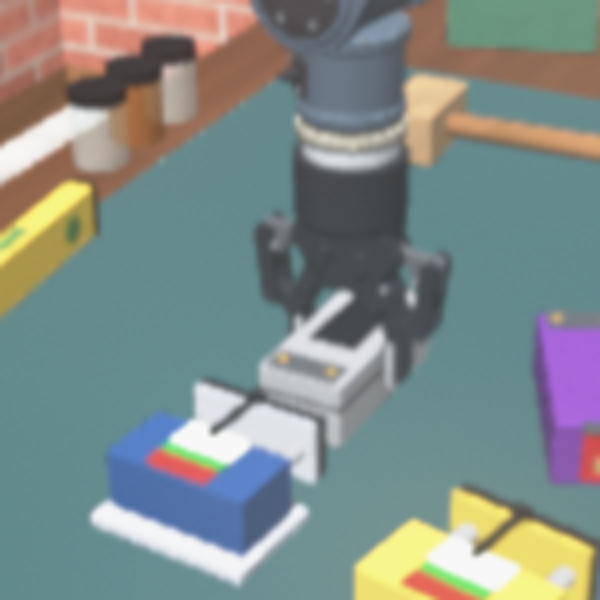

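The crop shows the fingers gripping the case's sides at (330,320), lying flat, with the pad (260,410) just ahead. Ease the down-load by 1 mm, turn by 3.4°, and slide to about 8 mm short of the pad.

Request:
servo_tool([
  [[0,0,0,0,0,-1,1],[0,0,0.01,3,0,-1,1],[0,0,0.02,7,-0.5,-1,1],[0,0,0.03,12,-1,-1,1],[0,0,0.04,17,-1,-1,1],[0,0,0.05,22,-1.5,-1,1],[0,0,0.055,26,-2,-1,1],[0,0,0.059,29,-2,-1,1],[0,0,0.059,29,-2,-1,1],[0,0,0.059,29,-2,-1,1]],
])

```text
clock: 9.4
tool_pos: [512.8, 71.5, 9.2]
orientation: [[0.099, 0.995, -0.001], [0.995, -0.099, 0.001], [0.001, -0.001, -1.0]]
ft_force: [0.4, 2.2, -2.5]
opening: 0.72
gripper_force: 56.3
```

```bash
cat > p.py <<'E'
from h import *
t,dt=env.get_image("top"); s=env.read_state(); print(s["clock"],s["tool_pos"].round(2),s["orientation"][:2,0].round(4),s["ft_force"].round(2),s["opening"])
C=cloud("top",dt);z=C[...,2]; x,y=C[...,0],C[...,1]; hsv=cv2.cvtColor(t,cv2.COLOR_RGB2HSV)
m=(abs(z-51)<5)&(abs(x-515)<42)&(y>85)&(y<200)&(t.min(2)>110)&(hsv[...,1]<60)
pad=(z>45)&(z<62)&(t.max(2)<75)&(y>130)&(y<185)&(abs(x-522)<50)
# subpixel bands along the stop axis, intensity profile
u=np.array([np.cos(np.radians(84.3)),np.sin(np.radians(84.3))]); O=np.array([521.9,148.5])
g=cv2.cvtColor(t,cv2.COLOR_RGB2GRAY).astype(np.float32)
for off in(-38,-25,-15,15,25,38):
    sv=np.arange(-40,30,1.); L=O+sv[:,None]*u+off*np.array([-u[1],u[0]]); uv=proj("top",np.c_[L,np.full(len(sv),53.)]).astype(np.float32)
    pr=cv2.remap(g,uv[:,0].reshape(-1,1),uv[:,1].reshape(-1,1),cv2.INTER_CUBIC).ravel(); 
    print(off,pr[::3].astype(int))
save("pics/%s.png"%("t%.0f"%(s["clock"]*100)),cv2.resize(t[170:255,170:290],(800,567),interpolation=cv2.INTER_CUBIC))
E
python3 p.py; ls pics
```

```text
9.45 [512.8   71.43   9.22] [0.0986 0.9951] [-0.26  2.97 -2.79] 0.7208601650778048
-38 [104 104 104 103 105  94  62  48  72  77  73  75  75  82  81  35  55 140
 177 131 110 119 118 110]
-25 [116 115 115 115 116 110  63  42  61  76  75  74  74  76  77  54  47 128
 182 143 128 134 140 142]
-15 [123 124 123 123 125 113  59  41  57  75  74  74  76  76  75  40  46 147
 183 129 104 108 106  98]
15 [108 108 109 109 108  95  42  41  41  58  74  75  75  75  73  71  57 147
 178 121 104 107 108  97]
25 [ 77  83  89  91  91  79  52  52  44  47  72  75  74  74  75  74  81 135
 172 125 107 110 112 117]
38 [ 53  51  62  79  94 102 108 112 106  83  77  97  93  93  91  93  91 136
 182 148 136 134 133 131]
a.png
c1.png
c2.png
c3.png
crop.png
side.png
t945.png
top.png
```

View pics/t945.png

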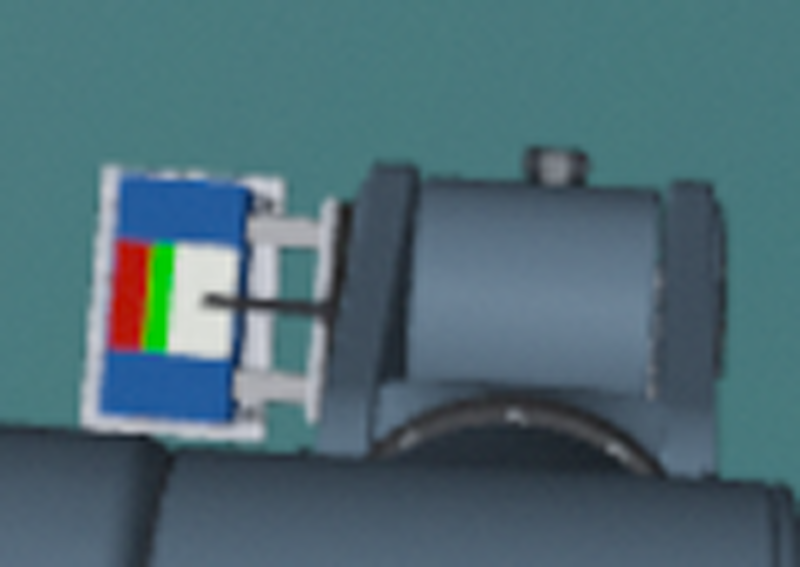

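The top view shows the wrist hiding the case, but the pointer tip (207,300) and green band (148–173) can be seen; the pad is still at rest. Advance slowly, lowering 0.5 mm.

Request:
servo_tool([
  [[0,0,0,0,0.5,0.6,1],[0,0,0,2,1,0.6,1],[0,0,0,4,1,0.6,1],[0,0,0,6,1,0.6,1],[0,0,0,8,1,0.6,1],[0,0,0,10,1,0.6,1],[0,0,0,12,1,0.6,1],[0,0,0,14,1,0.6,1],[0,0,0,14,1,0.6,1],[0,0,0,14,1,0.6,1]],
])

```text
clock: 10.7
tool_pos: [515.7, 83.1, 9.2]
orientation: [[0.099, 0.995, 0.0], [0.995, -0.099, -0.002], [-0.002, 0.0, -1.0]]
ft_force: [-1.8, -7.5, 1.8]
opening: 0.72
gripper_force: 56.7
```

```bash
cat > q.py <<'E'
from h import *
t,dt=env.get_image("top"); b,db=env.get_image("side"); s=env.read_state(); print(s["clock"],s["tool_pos"].round(2),s["orientation"][:,0].round(4),s["ft_force"].round(2),s["wrist_torque"].round(2),s["opening"])
u=np.array([np.cos(np.radians(84.3)),np.sin(np.radians(84.3))]); v=np.array([-u[1],u[0]]); O=np.array([521.9,148.5])
d=s["tool_pos"][:2]-O; print("TCP in stop",d@u,d@v)
t0=np.load("s0.npz")["a"]
def prof(im,off,z=61.):
    sv=np.arange(40,100,.5); L=O+sv[:,None]*u+off*v; uv=proj("top",np.c_[L,np.full(len(sv),z)]).astype(np.float32)
    return sv,np.array([cv2.remap(im[...,c].astype(np.float32),uv[:,0],uv[:,1],cv2.INTER_LINEAR).ravel() for c in range(3)])
for nm,im in(("rest",t0),("now",t)):
    res=[]
    for off in np.arange(-5,5,1.):
        sv,p=prof(im,off); dk=np.nonzero((p.max(0)<120)&(sv<95)&(sv>52))[0]; res.append(sv[dk].max() if len(dk) else np.nan)
    sv,p=prof(im,12); gr=sv[(p[1]>150)&(p[0]<110)&(p[2]<110)]; print(nm,"pointer s",res,"green",gr.min() if len(gr) else None,gr.max() if len(gr) else None)
save("pics/q%.0f.png"%(s["clock"]*100),np.hstack([cv2.resize(t[185:240,175:235],(390,357),interpolation=cv2.INTER_CUBIC),cv2.resize(b[180:265,210:305],(399,357),interpolation=cv2.INTER_CUBIC)]))
E
python3 q.py; ls pics
```

```text
10.8 [515.67  83.1    9.18] [ 0.099   0.9951 -0.0015] [-2.21 -6.53  2.97] [-0.82 -0.01 -0.08] 0.7213038476278014
TCP in stop -65.69408376458286 -0.29725318315447957
rest pointer s [nan, nan, nan, np.float64(55.5), np.float64(58.5), np.float64(58.5), np.float64(58.5), np.float64(57.5), nan, nan] green 73.5 81.5
now pointer s [nan, nan, nan, nan, np.float64(63.0), np.float64(63.0), np.float64(63.0), np.float64(62.5), nan, nan] green 73.5 82.0
a.png
c1.png
c2.png
c3.png
crop.png
q1080.png
side.png
t945.png
top.png
```

The pad is pressed about 4.5 mm (pointer 58.5→63 mm), the TCP is at −65.7 mm along the stop and 0.3 mm off centre: consistent. Continue gently.

Request:
servo_tool([
  [[0,0,0,1.5,0,0,1],[0,0,0,3,0,0,1],[0,0,0,4.5,0,0,1],[0,0,0,6,0,0,1],[0,0,0,7.5,0,0,1],[0,0,0,9,0,0,1],[0,0,0,10.5,0,0,1],[0,0,0,12,0,0,1],[0,0,0,12,0,0,1],[0,0,0,12,0,0,1]],
])

```text
clock: 12.05
tool_pos: [516.6, 93.3, 9.2]
orientation: [[0.099, 0.995, -0.001], [0.995, -0.099, -0.003], [-0.003, -0.0, -1.0]]
ft_force: [-2.6, -15.6, 3.4]
opening: 0.716
gripper_force: 56.9
```

```bash
python3 q.py
```

```text
12.15 [516.6   93.3    9.22] [ 0.0991  0.9951 -0.0033] [ -3.11 -15.01   3.08] [-1.92  0.1  -0.33] 0.721211237768219
TCP in stop -55.452308030560935 -0.20985213327510407
rest pointer s [nan, nan, nan, np.float64(55.5), np.float64(58.5), np.float64(58.5), np.float64(58.5), np.float64(57.5), nan, nan] green 73.5 81.5
now pointer s [nan, nan, nan, nan, np.float64(73.0), np.float64(74.0), np.float64(74.0), np.float64(73.5), nan, nan] green 73.5 82.0
```

Request:
servo_tool([
  [[0,0,0,1,0,0,1],[0,0,0,2,0,0,1],[0,0,0,3,0,0,1],[0,0,0,3,0,0,1],[0,0,0,3,0,0,1],[0,0,0,3,0,0,1],[0,0,0,3,0,0,1],[0,0,0,3,0,0,1]],
])

```text
clock: 13.15
tool_pos: [516.8, 95.8, 9.2]
orientation: [[0.099, 0.995, -0.001], [0.995, -0.099, -0.004], [-0.004, -0.001, -1.0]]
ft_force: [-2.9, -17.4, 3.4]
opening: 0.721
gripper_force: 56.9
```

```bash
python3 q.py; ls pics|grep q
```

```text
13.25 [516.83  95.75   9.25] [ 0.0991  0.9951 -0.0039] [ -3.08 -18.3    4.38] [-2.27  0.06 -0.34] 0.7186988427811116
TCP in stop -52.9940078716204 -0.19082277885897636
rest pointer s [nan, nan, nan, np.float64(55.5), np.float64(58.5), np.float64(58.5), np.float64(58.5), np.float64(57.5), nan, nan] green 73.5 81.5
now pointer s [nan, nan, nan, nan, np.float64(75.0), np.float64(76.5), np.float64(76.5), np.float64(75.0), nan, nan] green 73.5 82.0
q1080.png
q1215.png
q1325.png
```

View pics/q1325.png

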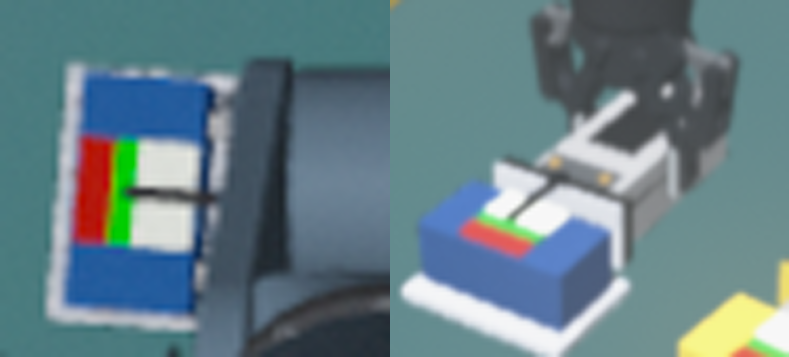

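The pointer tip (125,190) stands in mid-green (110–137), and the side view shows the case flat against the pad. One numeric check of centring and squareness from the side depth.

```bash
python3 - <<'E'
from h import *
b,db=env.get_image("side"); C=cloud("side",db); z=C[...,2]
u=np.array([np.cos(np.radians(84.3)),np.sin(np.radians(84.3))]); v=np.array([-u[1],u[0]]); O=np.array([521.9,148.5])
S=(C[...,:2]-O)@np.c_[u,v]
m=(abs(z-51)<3)&(S[...,0]>-60)&(S[...,0]<14)&(abs(S[...,1])<45)&(b.min(2)>60)
for s0 in range(-40,12,8):
    q=S[m&(abs(S[...,0]-s0)<4)]; print(s0,len(q),np.percentile(q[:,1],[2,98]).round(1) if len(q)>4 else "", np.median(z[m&(abs(S[...,0]-s0)<4)]).round(1))
print("front",np.percentile(S[m][:,0],99)); s=env.read_state(); print(s["clock"],s["tool_pos"],s["ft_force"],s["qd"].round(2))
E
```

```text
-40 54 [-37.2  40.1] 51.5
-32 39 [-28.3  29.5] 51.2
-24 39 [-25.5  28.5] 50.9
-16 41 [-27.8  30.3] 50.7
-8 37 [-27.6  29.6] 50.7
0 37 [-29.1  30.7] 51.6
8 37 [-24.4  30.6] 51.6
front 13.044520596617257
13.3 [516.81697518  95.7611302    9.23023677] [ -2.43577209 -18.22044244   4.4478549 ] [ 0.06 -0.04  0.08  0.07 -0.05  0.02]
```

The case is centred within about 1 mm, square, flat (top at z≈51) and at rest. Hand in.

```bash
python3 -c "
from plant import env
print(env.hand_in())"
```

```text
the job is handed in; nothing more can be done
None
```

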